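Close the chopstick box: fold its flap and tuck it under the lip

ROBOT

A 7-joint arm with a two-finger parallel gripper is mounted at the origin on the work surface. World frame = base frame: x ahead of the robot, y to its left, z up, the work surface at z = 0. Lengths are in m, angles in rad, forces in N, time in s.
With the tool pointing down it reaches from about 0.4 to 0.85 m from the base axis. Payload 10.4 kg.
Tool frame: the origin (TCP) lies midway between the tips of the shut fingers; the grasp point (between the pads) lies 19 mm behind it; z points along the fingers, x is the direction in which the jaws open and shut, and the axes are right-handed (so a half turn about z gives the same grasp; the last joint's range is limited). The gripper opens to 85 mm and grips with 20 to 120 N. Pads are 22 mm wide; open, the fingers measure 114 mm over their backs; the gripper's body (76 mm by 85 mm) begins 54 mm behind the grasp point. The pads swing forward as they close: fully open they stand 13 mm farther back than shut.
Start: joints at [-1.305, 0.332, -0.065, 1.46, 0.022, 1.35, -0.088], TCP at [0.178, 0.599, 0.231] pointing down, gripper open.
Joint ranges: [-2.6, 2.6], [-0.5, 2.12], [-1.47, 1.34], [0.16, 2.42], [-1.27, 4.41], [0.06, 2.06], [-2.6, 2.6]. Speed limits (rad/s): [2.22, 2.22, 2.79, 2.79, 3.14, 3.14, 3.14].

INTERFACE

Orientations are given as a unit quaternion [x, y, z, w].
In Python, from workcell import monitor, eyes, ticket, models gives the robot as it stands.
- The arm moves only by the tool servo_tool, never from a script. Its argument "motion" is a list of rows, each a list of 7 numbers: the opening, from 0 (shut) to 1 (fully open), then the shift along the tool's x, y, z in m, then the turn, a rotation vector about the tool's x, y, z in degrees. In form: [[fingers, tx, ty, tz, rx, ry, rz], ...]. A call has 1 to 20 rows; each row is the pose to reach, as a shift and turn from the pose commanded when the call began, along the tool's axes at that moment; what a row does not reach only later rows make up. A row lasts 1/8 s, in which the tool goes at most 62.5 mm and 10.7 degrees, less where a joint would pass 70% of its speed; a pose out of reach is approached as far as the arm can. A call with a gripper value outside its range is refused whole. The fingers move at their own pace and stop on an object; "grip_force" is the grip in N (left out, the last holds). Time passes only in rows, so rows that repeat a pose let the fingers close. It gives the time, the measured TCP pose, the force and the opening at its end, in the units of the state.
- monitor.get_obs(): the state, without advancing time (a new reading comes with each control period).
- eyes.camera(name): name is "scene" or "top" or "wrist"; returns (picture, depth): 420x560x3 uint8, blue, green, red; 420x560 float32, m along the optical axis (not along the pixel's ray), 0 where there is no reading.
- eyes.camera_info(name): a dict with "intrinsics" (3x3 intrinsics, pixels), "extrinsics" (4x4, takes a point from world to camera coordinates); the wrist camera has in their place "tool_from_camera" (4x4, takes a point from camera to tool coordinates, whose origin is the TCP and whose axes are the tool frame's). Camera axes: x right, y down, z forward; pixel columns grow to the right and rows downward; lengths in m; the calibration is good to about 2 mm. A picture is of the moment at which its call begins: read the wrist's pose just before it. camera_info takes no time and is no camera call.
- ticket.hand_in(): hands the job in, once; it reports no verdict.
Trained networks look in the newest picture that a camera, given by its name, has taken for a name from the list of things; names that differ only in an ending like _2 or _b are one class to them, and where a whole thing is asked for, a point or a joint stands for the part that bears it (a point fixed in the world has none). Each returns a list of dicts, best first, with "confidence" (0 to 1); they miss things now and then, are a little off and sometimes report something else, mostly with a low value. They report only what shows in the picture. A call takes as long as a camera call.
- models.boxes_of(camera, thing): "point" ([x, y, z] in m, in the coordinates of the camera as it stood for that picture, good to about 4 mm: the middle of the surface that is visible of it).
The state is a dict: "clock": time; "joint_pos": joint angles; "joint_velocities": joint speeds; "tau": joint torques, N m; "position": TCP position; "ee_rot": TCP orientation; "ft_force": force on the tool from outside, world axes, zero at the start; "torque": the same for the moment, N m; "grip_width": opening from 0.0 (shut) to 1.0 (fully open).
Only numpy, scipy, OpenCV 4.12 (cv2) and the standard library are available. Lean on these libraries where they do the work, as an engineer would, in place of code of your own. Each camera call takes 0.05 s, during which the arm holds its last target. There are 200 camera calls.

TASK

Close the chopstick box with your fingertips alone: push its upright green cover flap over and down, then, holding it down, push its yellow rib so that the flap slides fully home beneath the brass lip and stays shut when you let go. Pinch and lift nothing, do not shove the box about, and leave everything else where it stands.

Things in the scene. Friction and masses are not known exactly. Their poses are not given: they have to be found in the camera images.
- box: Loose dark wooden chopstick box, about 2.2 kg, 150 mm (its x) by 250 mm (y), chopsticks inside. Origin: centre of its underside; +x points from the hinge side to the lip side, within 40 degrees of the robot's x. Walls 46 mm high, lip-side wall 60.5 mm. Hinge axis along y at box x = -66 mm + cover_pins, 50 mm above the shelf, between small ears 58 mm high.
- cover (a joint): Angle of the flap (green outside, white inside), rad: 0 = folded level over the box (top face 52 mm above the shelf), pi/2 = upright at the hinge side; stops 0 and 1.9, starts 1.2 to 1.7. Rigid plate 4 mm thick, 230 mm wide along box y. A weak spring (0.085 N m/rad towards 1.6) with dry friction lifts it to about 0.7 to 1 rad if let go untucked; folding takes 1 to 3 N at the rib.
- cover_pins (a joint): How far the flap with its hinge pins has slid along its slots towards the lip (box +x), m: 0 = back, 0.022 = stop, fully home; starts 0 to 0.003. Takes about 4 N, stays where left. At 0 the folded flap's edge ends 6 mm short of the lip, at 0.022 it is 16 mm under it with 3.5 mm of play above. If slid over 6 mm before folding, the flap lands on the lip; push it back then.
- rib (a point): Foot of the hinge-side face of the yellow rib on the green outside of the flap, mid-width, 64 mm from the hinge axis. The rib is 120 mm long (along box y), 8 mm wide, and stands 9 mm proud of the flap; pushing this face towards the lip slides the flap.
- cover_edge (a point): Middle of the flap's free edge (mid-thickness), 109 mm from the hinge axis.
- lip (a point): Middle of the inner lower edge of the fixed brass lip, at box x = +49 mm, 55.5 mm above the shelf. The lip is 5 mm thick, runs the box's whole 250 mm (along y) and reaches from here 26 mm outward to the box's outer face at x = +75 mm.
- soap_bottle: Empty pale-blue soap bottle with white push pump, 64 mm across, 168 mm high, light (90 g), standing just beyond the lip side of the box, 150 to 190 mm from the box's origin along box +x. Origin: centre of underside. Leave alone.
- sauce_bowl: Small blue ceramic bowl, 90 mm across, 40 mm high, beside the box on its +y side. Origin: centre of underside. Leave alone.
- plate: White ceramic plate, 200 mm across, 20 mm high, at the left. Origin: centre of underside. Leave alone.
- steamer_low: Lower two bamboo steamer tiers, one piece, 205 mm across, 124 mm high, at the right. Origin: centre of underside. Leave alone.
- steamer_top: Top bamboo steamer tier with its lid, 205 mm across, about 120 mm high, stacked on the lower ones. Origin: centre of underside. Leave alone.
- tea_tin: Red tin, 68 mm across, 110 mm high, to the left or right of the box. Origin: centre of underside. Leave alone.
- mug: Terracotta mug, 76 mm across, 85 mm high, to the left or right of the box. Origin: centre of underside. Leave alone.

How it is judged:
On the way:
1. the flap is folded down over the box (value of joint cover below 0.25 rad), for 0.05 s.
At the end, for the whole second after the job is handed in: The flap lies flat (under 0.08 rad), slid at least 16 of its 22 mm, its edge at least 9 mm inside and below the lip, at rest, with the box standing on the shelf within 30 mm of where it was and the fingers off (value of joint cover below 0.08 rad and value of joint cover_pins above 0.016 m and x of cover_edge in the frame of lip above 0.009 m and z of cover_edge in the frame of lip below 0 m and velocity of joint cover between -0.05 and 0.05 rad/s and linear speed of box below 0.01 m/s and height (world z) of box below 0.006 m); the robot touches nothing.
It fails at once if the box was lifted or tipped (height (world z) of box above 0.01 m or angle between box's own z axis and vertical above 0.1 rad).
It fails at once if the box was shoved more than 30 mm (distance of box from where it was at the start of the episode above 0.03 m).
It fails at once if the flap was pinched (pressed by the fingers on both faces at once) (contact force between the fingers and cover_c0 above 4 N and contact force between the fingers and cover_c1 above 4 N).
It fails at once if the rib was pinched (squeezed from both sides) (contact force between the fingers and cover_c2 above 12 N and contact force between the fingers and cover_c3 above 12 N).
It fails at once if another thing was lifted, knocked over or shoved more than 30 mm (distance of any of steamer_low, steamer_top, plate, soap_bottle, sauce_bowl, tea_tin, mug from where it was at the start of the episode above 0.03 m or angle between any of steamer_low, steamer_top, plate, soap_bottle, sauce_bowl, tea_tin, mug's own z axis and vertical above 0.3 rad).
It also fails if it takes over 38 s, if anything falls off the work surface, if the arm or the gripper's body presses on something with over 40 N, if the wrist force passes 120 N, or if a joint passes its speed limit or range.

## Working session

There is one attempt and no reset: what is moved stays moved. The work goes in short steps, Python scripts to look and compute and a tool call to move; the robot and the scene stay as the last step left them, time stands still between calls to the robot, and variables do not carry over. Pictures are saved under pics/ and viewed, about 8 in all and at most 12, crops included, and the job is handed in when it is done.

Besides the shell and the picture viewer there is one more tool, called after "Call:" as a command line: name --pt "numbers of a row" for each row, then --argument value for the rest. servo_tool: Moves the arm, as the interface text tells. Its arguments: {"type":"object","properties":{"motion":{"type":"array"},"grip_force":{"type":"number"}},"required":["motion"]}

```bash
mkdir -p pics; cat > h.py <<'E'
import numpy as np, cv2
from workcell import monitor, eyes, ticket, models
from scipy.spatial.transform import Rotation as R
def cam(n):
    o=monitor.get_obs(); p,d=eyes.camera(n); i=eyes.camera_info(n); K=np.array(i["intrinsics"])
    if "extrinsics" in i: T=np.linalg.inv(np.array(i["extrinsics"]))
    else:
        W=np.eye(4); W[:3,:3]=R.from_quat(o["ee_rot"]).as_matrix(); W[:3,3]=o["position"]; T=W@np.array(i["tool_from_camera"])
    return p,d,K,T
def cloud(d,K,T):
    v,u=np.indices(d.shape); P=np.stack([(u-K[0,2])/K[0,0]*d,(v-K[1,2])/K[1,1]*d,d],-1)
    return P@T[:3,:3].T+T[:3,3]
def find(n,T,things):
    for t in things:
        for r in models.boxes_of(n,t)[:2]:
            print(n,t,round(r["confidence"],2),np.round(T[:3,:3]@np.array(r["point"])+T[:3,3],3))
E
python3 - <<'E'
from h import *
print(monitor.get_obs())
for n in ["scene","top"]:
    p,d,K,T=cam(n); cv2.imwrite(f"pics/{n}0.png",p); np.savez(f"{n}0.npz",p=p,d=d,K=K,T=T)
    find(n,T,["box","cover","rib","cover_edge","lip","soap_bottle","sauce_bowl","tea_tin","mug","plate","steamer_top"])
E
```

```text
{'clock': 0.0, 'joint_pos': array([-1.30458704,  0.33285947, -0.06472037,  1.46096849,  0.02158333,
        1.34988223, -0.08850595]), 'joint_velocities': array([-4.16673043e-04,  3.69197303e-04,  7.28148674e-04, -8.60506712e-04,
        7.72493642e-05, -5.85546362e-04,  4.33541941e-04]), 'tau': array([-1.88822819e-04, -6.25454378e+01,  4.89865593e-02, -3.91593647e+01,
        1.61269022e-02,  1.01030371e-02, -1.20746540e-05]), 'position': array([0.17788633, 0.59875136, 0.23051074]), 'ee_rot': array([ 8.01492505e-01,  5.98004396e-01, -5.56770085e-04,  4.42770980e-04]), 'ft_force': array([-0.23973722,  1.26277848, -0.28436965]), 'torque': array([ 0.00756375, -0.02887101,  0.02748653]), 'grip_width': 1.003524389742501}
scene box 0.76 [0.525 0.031 0.032]
scene box 0.24 [0.649 0.493 0.103]
scene cover 0.93 [0.499 0.021 0.112]
scene rib 0.77 [0.502 0.024 0.113]
scene cover_edge 0.97 [0.502 0.025 0.113]
scene lip 0.76 [0.526 0.033 0.031]
scene soap_bottle 0.89 [0.744 0.065 0.106]
scene sauce_bowl 0.72 [0.498 0.225 0.024]
scene tea_tin 0.8 [0.652 0.495 0.099]
scene mug 0.5 [0.743 0.064 0.105]
scene mug 0.18 [0.502 0.024 0.112]
scene plate 0.69 [0.381 0.514 0.011]
scene steamer_top 0.98 [ 0.49  -0.538  0.206]
top cover 0.91 [0.492 0.025 0.119]
top rib 0.88 [0.493 0.021 0.123]
top cover_edge 0.8 [0.498 0.023 0.123]
top lip 0.73 [0.548 0.033 0.044]
top lip 0.25 [ 0.456 -0.552  0.215]
top soap_bottle 0.66 [0.549 0.033 0.043]
top tea_tin 0.79 [0.623 0.484 0.106]
top mug 0.68 [ 0.668 -0.409  0.04 ]
top plate 0.84 [0.389 0.51  0.01 ]
top steamer_top 0.77 [ 0.456 -0.55   0.215]
```

View pics/scene0.png

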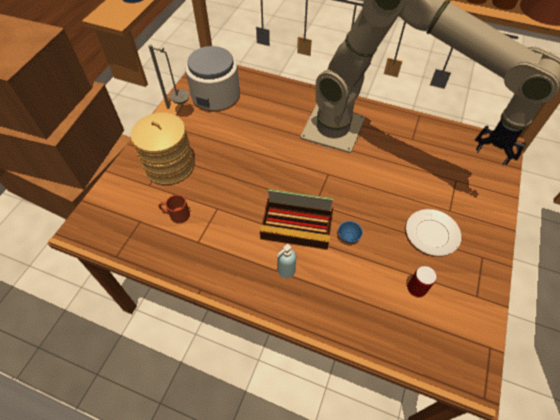

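View pics/top0.png

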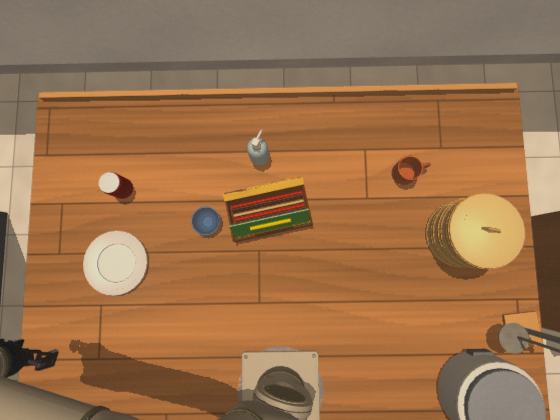

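The scene view shows the box at (297,218) with its flap upright on the robot side, and the bottle beyond it at (287,260). In the top view the brass lip runs (225,194)-(303,183), the green flap is around (270,225) and the rib is at (270,224). Next I'll fit the box pose from the depth.

```bash
python3 - <<'E'
from h import *
f=np.load("top0.npz"); P=cloud(f["d"],f["K"],f["T"]); hsv=cv2.cvtColor(f["p"],cv2.COLOR_BGR2HSV)
print("fx",f["K"][0,0], "cam", f["T"][:3,3])
roi=np.zeros(P.shape[:2],bool); roi[172:248,215:320]=1
H,S,V=[hsv[...,i].astype(int) for i in range(3)]
g=roi&(H>40)&(H<90)&(S>80); y=roi&(H>18)&(H<34)&(S>150)&(V>120)
for nm,m in [("green",g),("lip",y&(P[...,0]>.57)),("rib",y&(P[...,0]<.54))]:
    q=P[m]; print(nm,m.sum(), q.mean(0).round(4), q.min(0).round(3), q.max(0).round(3))
    if len(q)>10:
        r=cv2.minAreaRect(q[:,:2].astype(np.float32)); print(r)
        vx=cv2.fitLine(q[:,:2].astype(np.float32),cv2.DIST_HUBER,0,.01,.01).ravel(); print("dir deg",np.degrees(np.arctan2(vx[1],vx[0])))
    if nm!="lip":
        c=q.mean(0); print("normal",np.linalg.svd(q-c)[2][2])
E
```

```text
fx 427.3699377705352 cam [ 0.384137   -0.03922558  1.35362892]
green 674 [0.4948 0.0209 0.1238] [ 0.384 -0.092  0.057] [0.527 0.131 1.354]
((0.4918462038040161, 0.021279916167259216), (0.19678199291229248, 0.14941756427288055), 66.53462982177734)
dir deg -78.34718
normal [-0.97850984 -0.19600147 -0.06404621]
lip 593 [0.6063 0.0402 0.0603] [ 0.572 -0.077  0.053] [0.64  0.167 0.067]
((0.6067187190055847, 0.04404072463512421), (0.026780864223837852, 0.2478574514389038), 11.115324974060059)
dir deg -78.36391
rib 167 [0.4906 0.0178 0.1331] [ 0.384 -0.096  0.048] [0.508 0.145 1.354]
((0.488798052072525, 0.02632797509431839), (0.20768828690052032, 0.13368017971515656), 64.82829284667969)
dir deg -79.84581
normal [0.9808318  0.17219124 0.09120941]
```

```bash
python3 - <<'E'
from h import *
f=np.load("scene0.npz"); P=cloud(f["d"],f["K"],f["T"]); 
# points in the box region; list by height
m=(P[...,0]>.40)&(P[...,0]<.68)&(abs(P[...,1]-.03)<.15)&(P[...,2]>.02)&(f["d"]>0)
q=P[m]; 
for lo,hi in [(.02,.05),(.05,.07),(.07,.2)]:
    s=q[(q[:,2]>lo)&(q[:,2]<hi)]; print(lo,hi,len(s)); 
    if len(s)>10: print(s.mean(0),s.min(0),s.max(0),cv2.minAreaRect(s[:,:2].astype(np.float32)))
s=q[q[:,2]>.07]; c=np.median(s,0); print("flap white normal",c,np.linalg.svd(s-c)[2][2])
m=(P[...,0]>.68)&(P[...,0]<.82)&(abs(P[...,1]-.06)<.08)&(P[...,2]>.02)&(f["d"]>0); print("bottle",P[m].mean(0),P[m].min(0),P[m].max(0))
E
```

```text
0.02 0.05 696
[0.55502806 0.03482349 0.03273024] [ 0.44873982 -0.098976    0.02000891] [0.64683025 0.16764147 0.04989505] ((0.5492372512817383, 0.03137536346912384), (0.1539940983057022, 0.2515445649623871), 11.4846773147583)
0.05 0.07 699
[0.5833337  0.03595288 0.05907608] [ 0.45431009 -0.10510804  0.05002193] [0.64796662 0.1661987  0.06990125] ((0.5505441427230835, 0.031151406466960907), (0.15168644487857819, 0.24971742928028107), 11.303140640258789)
0.07 0.2 657
[0.50019537 0.02254093 0.11787335] [ 0.46825064 -0.09240366  0.07015722] [0.53360259 0.13522552 0.16146492] ((0.49981072545051575, 0.021325066685676575), (0.0251444261521101, 0.22936683893203735), 11.061055183410645)
flap white normal [0.50026293 0.0234029  0.11906703] [-0.95659179 -0.1915972   0.21959659]
bottle [0.74285207 0.06386753 0.10247419] [0.70232448 0.03017263 0.02004712] [0.76521696 0.09089761 0.17261904]
```

Call:
servo_tool --pt "0 -0.03 0.027 0 0 0 -2" --pt "0 -0.06 0.054 0 0 0 -4" --pt "0 -0.09 0.081 0 0 0 -6" --pt "0 -0.12 0.109 0 0 0 -8" --pt "0 -0.15 0.136 0 0 0 -10" --pt "0 -0.18 0.163 0 0 0 -12" --pt "0 -0.21 0.19 0 0 0 -14" --pt "0 -0.24 0.217 0 0 0 -16" --pt "0 -0.27 0.244 0 0 0 -18" --pt "0 -0.3 0.271 0 0 0 -20" --pt "0 -0.33 0.298 0 0 0 -22" --pt "0 -0.36 0.326 0 0 0 -24" --pt "0 -0.39 0.353 0 0 0 -26" --pt "0 -0.42 0.38 0 0 0 -27" --pt "0 -0.45 0.407 0 0 0 -27.9" --pt "0 -0.481 0.435 0 0 0 -27.9" --pt "0 -0.481 0.435 0 0 0 -27.9" --pt "0 -0.481 0.435 0 0 0 -27.9" --grip_force 40

```text
clock: 3.45
position: [0.4578, 0.0148, 0.2313]
ee_rot: [0.634, 0.774, 0.0, -0.0]
ft_force: [0.7, -0.3, -0.2]
grip_width: -0.001
```

```bash
python3 - <<'E'
from h import *
p,d,K,T=cam("wrist"); cv2.imwrite("pics/w1.png",p); P=cloud(d,K,T); np.savez("w1.npz",p=p,d=d,K=K,T=T)
find("wrist",T,["rib","cover_edge","lip"])
a=np.radians(11.3); ux=np.array([np.cos(a),np.sin(a)]); c=np.array([.548,.032])
hsv=cv2.cvtColor(p,cv2.COLOR_BGR2HSV); H,S,V=[hsv[...,i].astype(int) for i in range(3)]
bx=(P[...,:2]-c)@ux; by=(P[...,:2]-c)@np.array([-ux[1],ux[0]])
y=(H>18)&(H<34)&(S>140)&(V>90)&(d>0)
g=(H>40)&(H<90)&(S>80)&(d>0)
for nm,m in [("lip",y&(bx>25)),("rib",y&(bx<15)),("green",g)]:
    if m.sum()<20: print(nm,m.sum()); continue
    print(nm,m.sum(),"bx",np.percentile(bx[m],[2,50,98]).round(4),"by",np.percentile(by[m],[2,50,98]).round(4),"z",np.percentile(P[m][:,2],[2,50,98]).round(4))
    vx=cv2.fitLine(P[m][:,:2].astype(np.float32),cv2.DIST_HUBER,0,.01,.01).ravel(); print(np.degrees(np.arctan2(vx[1],vx[0])))
E
```

```text
wrist rib 0.64 [0.495 0.014 0.121]
wrist cover_edge 0.79 [0.493 0.016 0.121]
wrist lip 0.7 [0.492 0.012 0.101]
lip 0
rib 21463 bx [-0.2787  0.0239  0.1525] by [-0.356  -0.0793  0.3674] z [-0.0018 -0.0002  0.1217]
-49.39957
green 14330 bx [-0.0655 -0.0512 -0.0419] by [-0.1135 -0.0056  0.1094] z [0.0564 0.1177 0.1559]
-78.718346
```

View pics/w1.png

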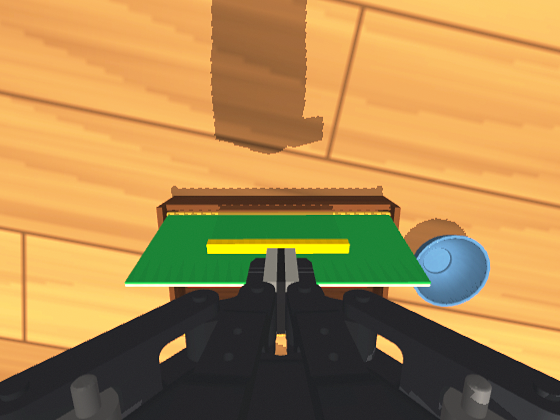

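The wrist view shows the green flap facing the fingers, with its hinge edge at row 213 and free edge at row 283. The rib is at (278,246) and the shut fingers sit centred on it at (280,260). The flap's hinge axis is at box x of about -65 mm and the angle about 1.34 rad. Now I'll descend behind it and start folding.

Call:
servo_tool --pt "0 0 0 0.04 0 0 0" --pt "0 0 0 0.08 0 0 0" --pt "0 0 0 0.126 0 0 0" --pt "0 0 0.01 0.126 0 0 0" --pt "0 0 0.017 0.126 0 0 0" --pt "0 0 0.023 0.13 0 0 0" --pt "0 0 0.029 0.135 0 0 0" --pt "0 0 0.035 0.14 0 0 0" --pt "0 0 0.041 0.144 0 0 0" --pt "0 0 0.046 0.148 0 0 0" --pt "0 0 0.046 0.148 0 0 0"

```text
clock: 5.03
position: [0.5032, 0.0232, 0.0829]
ee_rot: [0.634, 0.774, -0.0, -0.0]
ft_force: [-1.0, -0.2, 0.1]
grip_width: -0.003
```

```bash
cat > chk.py <<'E'
from h import *
import sys
a=np.radians(11.3); ux=np.array([np.cos(a),np.sin(a)]); c=np.array([.548,.032])
def chk(n,tag):
    p,d,K,T=cam(n); cv2.imwrite(f"pics/{tag}.png",p); P=cloud(d,K,T)
    hsv=cv2.cvtColor(p,cv2.COLOR_BGR2HSV); H,S,V=[hsv[...,i].astype(int) for i in range(3)]
    bx=(P[...,:2]-c)@ux; by=(P[...,:2]-c)@np.array([-ux[1],ux[0]])
    ins=(abs(bx)<.1)&(abs(by)<.14)&(P[...,2]>.035)
    y=(H>18)&(H<34)&(S>140)&(V>90)&(d>0)&ins
    g=(H>40)&(H<90)&(S>80)&(d>0)&ins
    for nm,m in [("lip",y&(bx>40)),("rib",y&(bx<40)&(abs(by)<.065)),("green",g)]:
        if m.sum()<20: print(nm,m.sum()); continue
        print(nm,m.sum(),"bx",np.percentile(bx[m],[2,50,98]).round(4),"by",np.percentile(by[m],[2,98]).round(4),"z",np.percentile(P[m][:,2],[2,50,98]).round(4))
        if nm=="green":
            A=np.c_[bx[m],np.ones(m.sum())]; k=np.linalg.lstsq(A,P[m][:,2],rcond=None)[0]; print("angle",np.arctan(k[0]),"z@-65",k@[-.065,1])
    print("ft",monitor.get_obs()["ft_force"])
chk("wrist",sys.argv[1]+"w"); chk("top",sys.argv[1]+"t")
E
python3 chk.py a
```

```text
lip 0
rib 2327 bx [-0.0681 -0.0659 -0.019 ] by [-0.0622  0.0624] z [0.0499 0.0522 0.1282]
green 46954 bx [-0.0628 -0.041  -0.0122] by [-0.1144  0.1101] z [0.0548 0.0772 0.1068]
angle 0.7830081460850775 z@-65 0.053474346976737336
ft [ 0.92216516 -0.2409713  -0.02650461]
lip 0
rib 62 bx [-0.0675  0.0666  0.0715] by [-0.0643 -0.0064] z [0.052  0.0608 0.4013]
green 697 bx [-0.0626 -0.0237  0.0079] by [-0.1139  0.1126] z [0.0558 0.0979 0.13  ]
angle 0.7255136671342414 z@-65 0.061133970424333585
ft [-0.24876688 -0.82930604 -0.43205142]
```

View pics/aw.png

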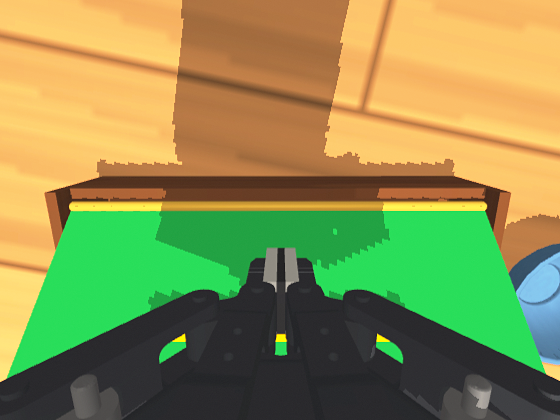

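The wrist view shows the flap at about 0.78 rad, with the fingertips on it behind the rib (visible beneath the fingers at row 338) and the hinge rod at row 206. Folding is going as planned, so I continue down.

Call:
servo_tool --pt "0 0 0.004 0.005 0 0 0" --pt "0 0 0.0085 0.01 0 0 0" --pt "0 0 0.011 0.015 0 0 0" --pt "0 0 0.013 0.02 0 0 0" --pt "0 0 0.014 0.026 0 0 0" --pt "0 0 0.015 0.03 0 0 0" --pt "0 0 0.015 0.031 0 0 0" --pt "0 0 0.015 0.031 0 0 0"

```text
clock: 6.12
position: [0.5177, 0.0262, 0.0523]
ee_rot: [0.634, 0.774, 0.0, -0.0]
ft_force: [0.1, -0.6, 0.8]
grip_width: -0.003
```

```bash
python3 chk.py b
```

```text
lip 0
rib 3626 bx [-0.0683 -0.066   0.0052] by [-0.0622  0.0624] z [0.0494 0.0522 0.0616]
green 51409 bx [-0.0608 -0.036   0.0138] by [-0.1139  0.1097] z [0.0504 0.0517 0.053 ]
angle 0.0024669737518762014 z@-65 0.051911618451644576
ft [ 0.49186204 -0.28912975  0.99438371]
lip 0
rib 25 bx [-0.0689 -0.0019  0.0678] by [-0.0646 -0.0371] z [0.0481 0.0591 0.0647]
green 848 bx [-0.0616 -0.0106  0.0396] by [-0.1135  0.1128] z [0.0469 0.0523 0.0601]
angle -0.3047497645528575 z@-65 0.07562093955216954
ft [ 0.5101248 -1.2783915  1.7789311]
```

Call:
servo_tool --pt "0 0 0 0.0015 0 0 0" --pt "0 0 0.004 0.0015 0 0 0" --pt "0 0 0.008 0.0015 0 0 0" --pt "0 0 0.012 0.0015 0 0 0" --pt "0 0 0.016 0.0015 0 0 0" --pt "0 0 0.019 0.0015 0 0 0" --pt "0 0 0.022 0.0015 0 0 0" --pt "0 0 0.025 0.0015 0 0 0"

```text
clock: 7.22
position: [0.5406, 0.0307, 0.0516]
ee_rot: [0.634, 0.773, -0.001, -0.002]
ft_force: [-15.4, -2.8, 24.3]
grip_width: 0.004
```

```bash
python3 chk.py c
```

```text
lip 0
rib 3603 bx [-0.0467 -0.0443  0.0056] by [-0.0624  0.0625] z [0.0499 0.0522 0.0605]
green 53492 bx [-0.0393 -0.0138  0.0366] by [-0.1138  0.1096] z [0.0503 0.0515 0.0528]
angle -0.0025540620892646284 z@-65 0.05194955449098501
ft [-13.02295861  -2.07260341  20.05169769]
lip 0
rib 43 bx [-0.0467  0.0223  0.0673] by [-0.0646 -0.0337] z [0.0501 0.06   0.3838]
green 695 bx [-0.0405 -0.0017  0.0454] by [-0.1136  0.113 ] z [0.0461 0.0521 0.0681]
angle -0.41064639191705454 z@-65 0.0865410772356809
ft [-12.20073031  -0.85828932  22.26555251]
```

View pics/cw.png

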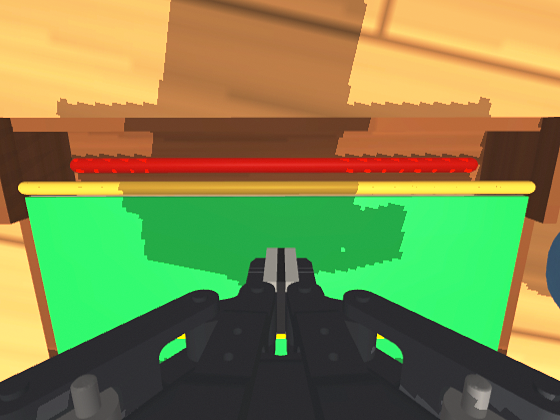

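The wrist view shows the hinge rod at row 187 has slid about 21.7 mm, and the flap is flat. The press-friction carried it along. The press is about 20 N, so I'll lift straight off gently and inspect.

Call:
servo_tool --pt "0 0 0 -0.001 0 0 0" --pt "0 0 0 -0.003 0 0 0" --pt "0 0 0 -0.02 0 0 0" --pt "0 0 0 -0.06 0 0 0" --pt "0 0 -0.04 -0.12 0 0 0" --pt "0 0 -0.08 -0.17 0 0 0" --pt "0 0 -0.1 -0.2 0 0 0" --pt "0 0 -0.1 -0.2 0 0 0" --pt "0 0 -0.1 -0.2 0 0 0"

```text
clock: 8.45
position: [0.4444, 0.0116, 0.2511]
ee_rot: [0.634, 0.774, 0.001, 0.0]
ft_force: [-0.3, 0.1, -0.3]
grip_width: 0.002
```

```bash
python3 chk.py d; python3 - <<'E'
from h import *
p,d,K,T=cam("scene"); P=cloud(d,K,T); cv2.imwrite("pics/d_s.png",cv2.resize(p[170:290,220:400],None,fx=4,fy=4))
m=(P[...,0]>.40)&(P[...,0]<.68)&(abs(P[...,1]-.03)<.15)&(P[...,2]>.02)&(P[...,2]<.05)&(d>0)
print(cv2.minAreaRect(P[m][:,:2].astype(np.float32)))
m=(P[...,0]>.40)&(P[...,0]<.68)&(abs(P[...,1]-.03)<.15)&(P[...,2]>.05)&(P[...,2]<.07)&(d>0)
print(cv2.minAreaRect(P[m][:,:2].astype(np.float32)),P[m].max(0))
E
```

```text
lip 0
rib 658 bx [-0.0467 -0.0445  0.0212] by [-0.0619  0.0617] z [0.0493 0.0523 0.063 ]
green 7255 bx [-0.0395 -0.0146  0.0218] by [-0.1139  0.1103] z [0.0506 0.0527 0.0546]
angle 0.03372195227259987 z@-65 0.050884235582694046
ft [-0.15761563  0.27514781 -0.10354334]
lip 0
rib 369 bx [-0.0227  0.0574  0.0711] by [-0.0622  0.0623] z [0.0543 0.0606 0.0683]
green 878 bx [-0.0399  0.0275  0.0458] by [-0.1134  0.1047] z [0.0479 0.0538 0.0606]
angle -0.525497357026784 z@-65 0.10582995998874863
ft [-0.03758597 -0.28014071 -0.03989703]
((0.5483248233795166, 0.030872993171215057), (0.1594696193933487, 0.250282883644104), 10.875142097473145)
((0.5509476661682129, 0.031203389167785645), (0.15039171278476715, 0.2507462799549103), 10.735928535461426) [0.64573249 0.16716444 0.06857807]
```

View pics/d_s.png

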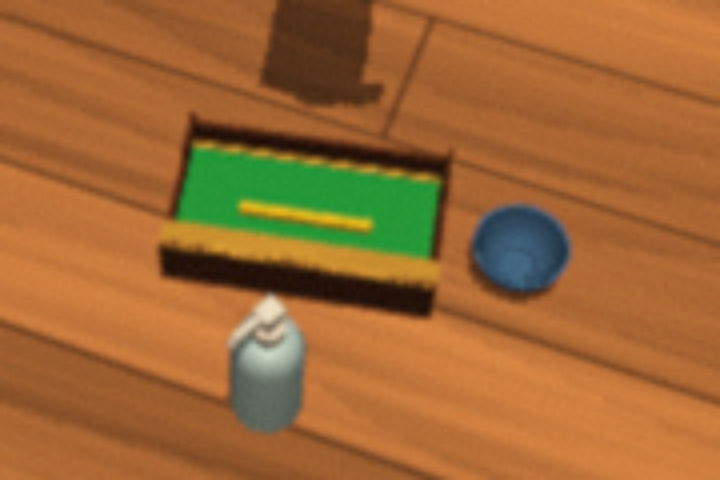

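View pics/dw.png

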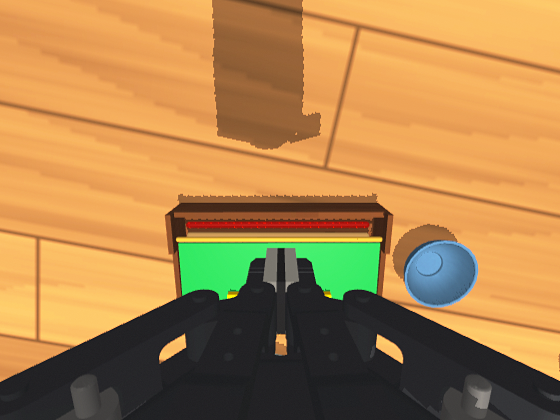

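The scene crop shows the flap tucked under the brass lip (from (160,235) to (440,275)), with the rib at (305,217) and the bottle and bowl where they were. The wrist view shows the hinge rod slid forward to row 240 and the fingers clear. The box has moved less than about 2 mm.

```bash
python3 -c "
from workcell import ticket
print(ticket.hand_in())"
```

```text
the job is handed in; nothing more can be done
None
```

The chopstick box is shut and the job is handed in. With the fingers closed, I folded the flap down from behind its rib. I then pressed it down and moved the fingertips towards the lip to slide it home. The robot's clock read about 8.5 s after the last move, well inside 38 s.

Last checks with the fingers lifted off:
- **Flap angle:** 0.034 rad by the wrist camera's depth fit, under the 0.08 limit. That fits the flap resting lightly up against the underside of the lip.
- **Slide:** the hinge rod moved about 21.6 mm of its 22 mm. The edge under the lip was not measured directly; it follows from that slide, and the scene picture shows the flap tucked in.
- **Box:** its centre moved under 2 mm. The wrist force was near zero.
- **Other things:** the bottle and bowl look to be where they stood. I did not check the plate, steamers, tin or mug again, but the arm went nowhere near them at low height.

Two things did not go as intended:
- **Press:** it came to about 24 N, more than planned. The friction from that pressing seems to have carried much of the slide, not just the push on the rib.
- **Top camera:** its angle fits on the flat flap (-0.3 to -0.5 rad) were nonsense because of too few and mixed pixels, so I ignored them.

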